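Index the sample carousel to the next hole

ROBOT

A 6-joint arm with a two-finger parallel gripper is mounted at the origin on a cart in front of the work surface, level with it; the furniture and walls round the work are solid. World frame = base frame: x ahead of the robot, y to its left, z up, the work surface at z = 0. Lengths are in m, angles in rad, forces in N, time in s.
With the tool pointing down it reaches from about 0.35 to 0.775 m from the base axis. Payload 5.5 kg.
Tool frame: the origin (TCP) lies on the centre line of the jaws, within the pads' length; the fingertips stand 14 mm ahead of it and the grasp point (between the pads) lies 5 mm behind it; z points along the fingers, y is the line along which they close (so a half turn about z gives the same grasp; the last joint's range is limited). The gripper opens to 85 mm and grips with 20 to 120 N. Pads are 22 mm wide; open, the fingers measure 114 mm over their backs; the gripper's body (76 mm by 85 mm) begins 54 mm behind the grasp point. The pads swing forward as they close: fully open they stand 13 mm farther back than shut.
Start: joints at [-1.424, 0.313, 0.046, 1.304, 0, 1.431], TCP at [0.163, -0.552, 0.245] pointing down, gripper open.
Joint ranges: [-2.76, 2.76], [-0.86, 1.69], [-1.03, 1.26], [-2.2, 2.34], [-1.47, 1.5], [-3.14, 3.14]. Speed limits (rad/s): [2.57, 2.57, 3.14, 3.14, 3.14, 3.14].

INTERFACE

Orientations are given as a unit quaternion [x, y, z, w].
In Python, from station import env gives the robot as it stands.
- The arm moves only by the tool carry_out, never from a script. Its argument "increments" is a list of rows, each a list of 3 entries, a list of its own where there are three numbers: the closure, from 0 (fully open) to 1 (shut), then the shift along the tool's x, y, z in m, then the turn about the tool's z in degrees. A call has exactly 5 rows; each row is the pose to reach, as a shift and turn from the pose commanded when the call began, along the tool's axes at that moment; what a row does not reach only later rows make up. A row lasts 1/10 s, in which the tool goes at most 50 mm and 8.59 degrees, less where a joint would pass 70% of its speed; a pose out of reach is approached as far as the arm can. A call with a gripper value outside its range is refused whole. The fingers move at their own pace and stop on an object; the grip force is fixed at half the most. Time passes only in rows, so rows that repeat a pose let the fingers close, or fill a call up. It gives the time, the measured TCP pose, the force, the opening and the grip force at its end, in the units of the state.
- env.get_state(): the state, without advancing time (a new reading comes with each control period).
- env.get_image(name): name is "side" or "top"; returns a dict with "img" (384x512x3 uint8, red, green, blue), "z_map" (384x512 float32, m along the optical axis (not along the pixel's ray), 0 where there is no reading), "K" (3x3 intrinsics, pixels), "k1" (the pictures are not rectified: a ray, as slopes to the right and down, at radius r is drawn at 1 + k1 r^2 times it, then the intrinsics apply), "world_to_cam" (4x4, takes a point from world to camera coordinates). Camera axes: x right, y down, z forward; pixel columns grow to the right and rows downward; lengths in m; the calibration is good to about 2 mm. A picture is of the moment at which its call begins.
- env.hand_in(): hands the job in; it is judged then, once.
The state is a dict: "time": time; "joint_positions": joint angles; "dq": joint speeds; "tau": joint torques, N m; "ee_pos": TCP position; "eef_rot": TCP orientation; "ft_force": force on the tool from outside, world axes, zero at the start; "wrist_torque": the same for the moment, N m; "finger_gap": opening from 0.0 (shut) to 1.0 (fully open); "grip_force": force on a finger pad.
Only numpy, scipy, OpenCV 4.12 (cv2) and the standard library are available. Lean on these libraries where they do the work, as an engineer would, in place of code of your own. Each camera call takes 0.05 s, during which the arm holds its last target. There are 200 camera calls.

TASK

Bring the red-capped vial under the sampling needle by indexing the carousel by one hole: with the fingertips press the black plunger down until it is out of its hole, turn the table by pushing (the way that takes the red cap to the needle) and let the plunger spring fully up into the next hole, so that the table is locked again. Only press and push, gently: nothing is to be gripped or lifted, the vials are not to be touched, and the other things on the bench stay where they are.

Things in the scene. Friction and masses are not known exactly. Their poses are not given: they have to be found in the camera images.
- carousel: fixed base of the hand-indexed sample carousel: grey, round, 300 mm across. Origin: on the turning axis at bench height; z up; its x axis points from the turning axis to the needle. On the far side a steel pillar (172 mm from the axis) carries the needle's arm, top 147 mm above the bench.
- ring_top (a point): point on the turning axis at the level of the top face of the base's steel index ring, 28 mm above the bench. Eight index holes (16 mm) lie in the ring on a 120 mm radius, 45 degrees (0.785 rad) apart, joined by a narrow slot.
- turntable (a joint): angle of the dark grey vial turntable, rad: 0 at the start (locked in a hole), positive = anticlockwise seen from above. Index holes at 0 and at every 0.785 either way, end stops at 2.2. Turns stiffly (about 0.1 N m, that is 1 N at the plunger) and stays where it is left.
- table_top (a point): centre of the dark grey turntable's top face, 52 mm above the bench (a hub cap stands up to 64 mm). The table is 164 mm across and has eight vial pockets on a 58 mm radius, 45 degrees apart.
- index_arm_end (a point): outer end of the aluminium index arm, mid-width, on its top face (46 mm above the bench), 138 mm from the turning axis. The arm is 26 mm wide and 12 mm thick, is fixed to the turntable, carries the plunger out over the ring, and at table angle 0 points along minus x of the base, opposite the needle.
- plunger (a joint): travel of the indexing plunger, m: 0 = fully up (locked), grows as it is pressed straight down; from 0.005 on it is clear of its hole and the table can turn; 0.012 = bottomed. Spring 5 N up, 6.5 N clear, 8.5 N at the bottom. Let go between holes it rides under the ring at 0.005 and springs up by itself in the next hole it meets (within 2 mm of that hole's centre), which stops the table.
- plunger_top (a point): centre of the flat top of the plunger's black mushroom head (36 mm across, 14 mm thick), 100 mm above the bench when up, 120 mm from the turning axis; moves with plunger and table. Below it a 10 mm steel stem and an aluminium boss on the arm (32 mm across, top 67 mm above the bench).
- needle_tip (a point): tip of the sampling needle (3 mm steel needle below a yellow hub), fixed, 58 mm from the turning axis, 8 mm above the cap of the vial under it.
- vial_red: the vial to be sampled: glass vial 20 mm across, 53 mm tall, red cap; loose in a pocket (18 mm deep, floor 34 mm above the bench) of the turntable, next to the one under the needle, on its left or on its right. Origin: centre of its underside; z up.
- vial_blue: the same kind of vial with a blue cap, in the pocket on the other side of the needle. Origin: centre of its underside; z up.
- vial_white: vial with a white cap, under the needle at the start. Origin as above.
- vial_black_a: vial with a black cap, further round the table. Origin as above.
- vial_black_b: vial with a black cap, further round the table on the other side. Origin as above.
- beaker_100a: bystander: small empty glass beaker 52 mm across, 68 mm tall. Origin: centre of its underside.
- pp_bottle: bystander: squat bottle with blue cap, 57 mm across, 76 mm tall. Origin: centre of its underside.
- petri_dish: bystander: covered dish 62 mm across, 14 mm tall. Origin: centre of its underside.
- marker_black: bystander: black marker pen, 136 mm long. Origin: centre of its underside.
- lab_timer: bystander: white bench timer 66 x 62 x 19 mm. Origin: centre of its underside.

How it is judged:
By the outcome, as a careful person would: the job done as asked, in the order asked, and still so for the second after the job is handed in, with the robot touching nothing.
It also fails if it takes over 48 s, if anything falls off the work surface, if the arm or the gripper's body presses on something with over 40 N, if the wrist force passes 120 N, or if a joint passes its speed limit or range.

## Working session

There is one attempt and no reset: what is moved stays moved. The work goes in short steps, Python scripts to look and compute and a tool call to move; the robot and the scene stay as the last step left them, time stands still between calls to the robot, and variables do not carry over. Pictures are saved under pics/ and viewed, at most 10 in all, crops included, and the job is handed in when it is done.

Besides the shell and the picture viewer there is one more tool, called after "Call:" by a JSON object that holds its "method" and its "body". carry_out: Moves the arm, as the interface text tells. Its arguments: {"type":"object","properties":{"increments":{"type":"array","items":{"type":"array"}}},"required":["increments"]}

```bash
mkdir -p pics; ls
cat > h.py <<'E'
import numpy as np, cv2
from station import env
def snap(n,save=None):
    d=env.get_image(n)
    if save: cv2.imwrite(f"pics/{save}.png",d["img"][:,:,::-1])
    return d
def pts(d):
    "world point map from depth"
    h,w=d["z_map"].shape; u,v=np.meshgrid(np.arange(w),np.arange(h))
    r=rays(d,np.stack([u.ravel(),v.ravel()],1))
    P=r*d["z_map"].reshape(-1,1); T=np.linalg.inv(d["world_to_cam"])
    return (P@T[:3,:3].T+T[:3,3]).reshape(h,w,3)
def rays(d,uv):
    q=cv2.undistortPoints(np.array(uv,float).reshape(-1,1,2),d["K"],np.array([d["k1"],0,0,0.]))[:,0]
    return np.c_[q,np.ones(len(q))]
def onplane(d,uv,z):
    T=np.linalg.inv(d["world_to_cam"]); r=rays(d,uv)@T[:3,:3].T; o=T[:3,3]
    return o+r*((z-o[2])/r[:,2])[:,None]
def proj(d,p):
    p=np.atleast_2d(p);c=p@d["world_to_cam"][:3,:3].T+d["world_to_cam"][:3,3]
    s=c[:,:2]/c[:,2:];s=s*(1+d["k1"]*(s**2).sum(1,keepdims=True))
    return s@d["K"][:2,:2].T+d["K"][:2,2]
E
python3 - <<'E'
from h import *
for n in("side","top"):
    d=snap(n,n+"0"); T=np.linalg.inv(d["world_to_cam"]); print(n,T[:3,3],T[:3,2],d["K"][0,0],d["k1"])
s=env.get_state(); print(s)
E
```

```text
pics
side [0.20235664 1.12419456 0.69765995] [ 0.24035234 -0.84812866 -0.47213189] 454.5667532073747 0.0075598505747418825
top [ 0.46633822 -0.00389459  1.09506873] [ 0.0854023   0.00627679 -0.99632678] 385.23725571886644 -0.10373659333840868
{'time': 0.1, 'joint_positions': array([-1.42359849e+00,  3.13937147e-01,  4.51261478e-02,  1.30363749e+00,
        2.77188052e-05,  1.43119307e+00]), 'dq': array([-0.00015428, -0.00184847,  0.00294769, -0.00024956, -0.0012241 ,
       -0.00137604]), 'tau': array([ 2.37216896e-03, -4.81726813e+01,  2.99242687e+01,  1.27151681e-02,
       -1.60200570e-04,  2.99799055e-06]), 'ee_pos': array([ 0.16259195, -0.55108388,  0.24450503]), 'eef_rot': array([ 9.89735413e-01,  1.42909516e-01,  1.07224436e-05, -8.26125304e-04]), 'ft_force': array([-0.13765705, -0.1543243 ,  0.41117971]), 'wrist_torque': array([ 0.02289786, -0.0198729 , -0.03602286]), 'grip_force': 0.0, 'finger_gap': 0.9992516315995845}
```

View pics/top0.png

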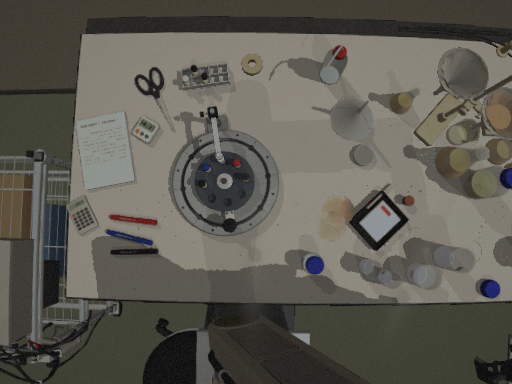

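View pics/side0.png

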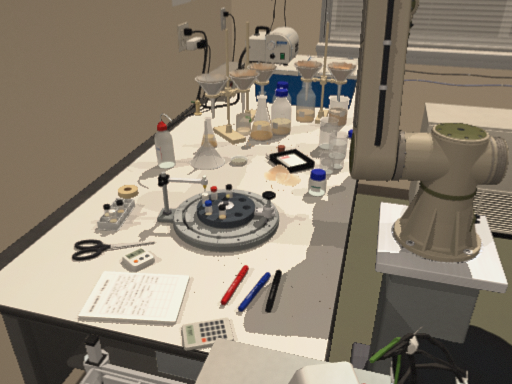

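The top view shows the plunger head at about (230,225), the hub at about (225,181), the red cap at (236,163) to the right of the needle and the blue cap at (206,168) to its left. The red cap has to go left, so the table turns anticlockwise and the plunger moves towards −y. The side view shows the head at about (268,196).

Run:
```python
from h import *
d=snap("top"); P=pts(d); im=d["img"]; hsv=cv2.cvtColor(im,cv2.COLOR_RGB2HSV)
def blob(m,name,z,near,r=18):
    mm=np.zeros_like(m,np.uint8); cv2.circle(mm,near,r,1,-1); m=(m&(mm>0)).astype(np.uint8)
    n,l,s,c=cv2.connectedComponentsWithStats(m)
    k=1+s[1:,4].argmax(); print(name,c[k],s[k],onplane(d,[c[k]],z)[0], np.median(P[l==k],0))
    return onplane(d,[c[k]],z)[0]
H,S,V=[hsv[:,:,i].astype(int) for i in range(3)]
head=blob((P[:,:,2]>.085)&(P[:,:,2]<.11),"headZ",.1,(230,225))
blob(V<45,"headdark",.1,(230,225))
blob(((H<8)|(H>172))&(S>120),"red",.087,(236,163),10)
blob((H>105)&(H<130)&(S>120),"blue",.087,(206,168),10)
# base outer disc/ axis : table top points
t=(P[:,:,2]>.046)&(P[:,:,2]<.057)
t[:,:165]=0;t[:,285:]=0;t[:120]=0;t[240:]=0
c=cv2.findContours(t.astype(np.uint8),0,1)[0]; c=max(c,key=cv2.contourArea)
h=cv2.convexHull(c)[:,0]; w=onplane(d,h,.052)[:,:2]; print("table",cv2.minEnclosingCircle(w.astype(np.float32)))
b=(P[:,:,2]>.015)&(P[:,:,2]<.15); b[:,:165]=0;b[:,285:]=0;b[:125]=0;b[245:]=0
c=max(cv2.findContours(b.astype(np.uint8),0,1)[0],key=cv2.contourArea); h=cv2.convexHull(c)[:,0]
w=onplane(d,h,.028)[:,:2]; w=w[w[:,0]<.58]
A=np.c_[2*w,np.ones(len(w))]; s=np.linalg.lstsq(A,(w**2).sum(1),rcond=None)[0]; print("base",s[:2],np.sqrt(s[2]+s[0]**2+s[1]**2))
# side head
d2=snap("side"); P2=pts(d2)
m=np.linalg.norm(P2[:,:,:2]-head[:2],axis=2)<.03; m&=(P2[:,:,2]>.09)&(P2[:,:,2]<.115)
print("side", m.sum(), P2[m].min(0),P2[m].max(0),P2[m].mean(0), proj(d2,head))
big=cv2.resize(np.hstack([im[95:245,160:290],cv2.resize(d2["img"][150:250,150:300],(225,150))]),None,fx=2.2,fy=2.2,interpolation=3)
cv2.imwrite("pics/c1.png",big[:,:,::-1])
```

```text
headZ [229.425  224.8625] [223 218  14  15 160] [0.4515809  0.06510295 0.1       ] [0.45129788 0.06569886 0.10043667]
headdark [228.38743455 224.47643979] [213 219  32  13 191] [0.45253168 0.06779588 0.1       ] [0.4522633  0.06624292 0.09981009]
red [236.04545455 161.93181818] [233 159   7   7  44] [0.61721782 0.05163661 0.087     ] [0.61687586 0.05171931 0.08732052]
blue [205.6744186  166.72093023] [202 164   8   7  43] [0.60347878 0.13181396 0.087     ] [0.60287218 0.13096897 0.08719971]
table ((0.559008777141571, 0.08473856747150421), 0.09254005551338196)
base [0.56960676 0.08463721] 0.14930409710491346
side 99 [0.43313704 0.04977032 0.0907489 ] [0.4692177  0.08510389 0.10249435] [0.44952747 0.07019278 0.09831342] [[268.37717275 193.38583609]]
```

View pics/c1.png

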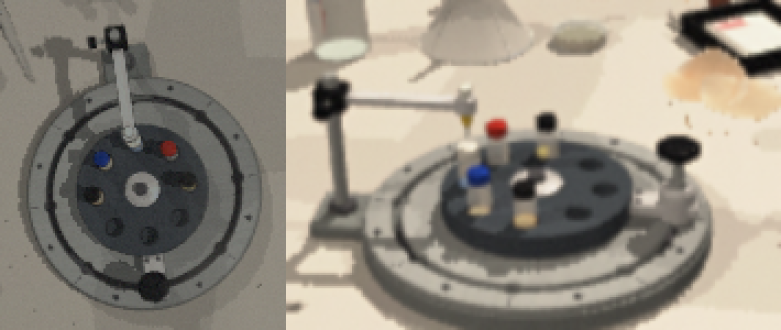

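The head is at (0.4515, 0.0655) and the axis at (0.5696, 0.0846). That gives a radius of 120 mm, which matches. The red cap is on the −y side, so the table turns anticlockwise. I'll move above the plunger with the fingers shut.

Call:
{"method": "carry_out", "body": {"increments": [[1, [0.01, -0.02, 0], 0], [1, [0.027, -0.055, 0], 0], [1, [0.046, -0.094, 0], 0], [1, [0.065, -0.132, 0], 0], [1, [0.084, -0.17, 0], 0]]}}

```text
time: 0.7
ee_pos: [0.1951, -0.363, 0.245]
eef_rot: [0.99, 0.143, 0.0, -0.0]
ft_force: [0.6, 0.3, 0.5]
finger_gap: 0.143
grip_force: 0.0
```

Call:
{"method": "carry_out", "body": {"increments": [[1, [0.017, -0.034, 0], 0], [1, [0.034, -0.068, 0], 0], [1, [0.05, -0.102, 0], 0], [1, [0.067, -0.136, 0], 0], [1, [0.084, -0.17, 0], 0]]}}

```text
time: 1.2
ee_pos: [0.2274, -0.1764, 0.2452]
eef_rot: [0.99, 0.142, 0.0, 0.0]
ft_force: [0.4, 0.0, 0.2]
finger_gap: 0.002
grip_force: 0.0
```

Call:
{"method": "carry_out", "body": {"increments": [[1, [0.019, -0.038, 0.01], 0], [1, [0.038, -0.076, 0.03], 0], [1, [0.056, -0.114, 0.05], 0], [1, [0.073, -0.148, 0.07], 0], [1, [0.084, -0.169, 0.085], 0]]}}

```text
time: 1.7
ee_pos: [0.2595, 0.0102, 0.1593]
eef_rot: [0.99, 0.144, 0.0, -0.0]
ft_force: [-0.0, -0.4, -0.3]
finger_gap: -0.001
grip_force: 0.0
```

Run:
```python
from h import *
d=snap("side"); s=env.get_state(); print(s["time"],s["ee_pos"],s["eef_rot"],s["ft_force"],s["finger_gap"])
im=d["img"][100:250,150:350]; cv2.imwrite("pics/c2.png",cv2.resize(im,None,fx=3,fy=3)[:,:,::-1])
P=pts(d); m=(np.linalg.norm(P[:,:,:2]-s["ee_pos"][:2],axis=2)<.035)&(P[:,:,2]>.12)&(P[:,:,2]<.2)
print(P[m].min(0),P[m].max(0))
```

```text
1.75 [0.25850929 0.01236428 0.15754177] [ 0.98940028  0.14520109 -0.00106226 -0.00161231] [-2.12326573  0.09927905 -0.7569187 ] -0.0033138945930279514
[ 0.23937039 -0.01253924  0.14849078] [0.27835239 0.04418176 0.19990165]
```

View pics/c2.png

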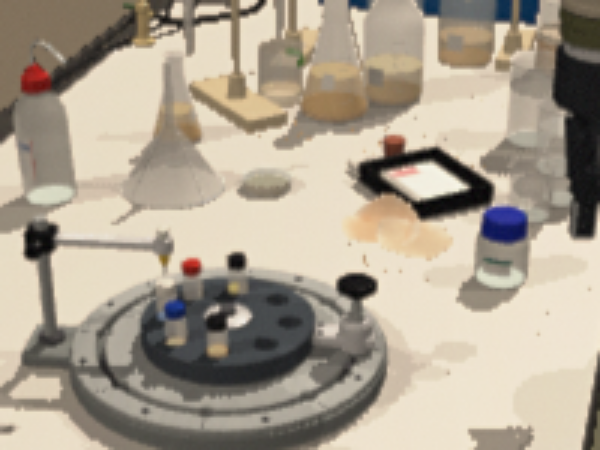

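The picture shows the gripper still short of the plunger, because I got my x-shift wrong. The head is at crop pixel (357,285). I have 0.2 m left to go along the tool's x.

Call:
{"method": "carry_out", "body": {"increments": [[1, [0.03, 0, 0], 0], [1, [0.075, 0, 0], 0], [1, [0.12, 0.001, 0], 0], [1, [0.165, 0.001, 0], 0], [1, [0.2, 0.001, 0.01], 0]]}}

```text
time: 2.25
ee_pos: [0.456, 0.0644, 0.151]
eef_rot: [0.99, 0.143, 0.002, 0.0]
ft_force: [-0.3, 0.1, -0.7]
finger_gap: 0.004
grip_force: 0.0
```

Call:
{"method": "carry_out", "body": {"increments": [[1, [0, 0, 0.01], 0], [1, [0, 0, 0.02], 0], [1, [0, 0, 0.025], 0], [1, [0, 0, 0.025], 0], [1, [0, 0, 0.025], 0]]}}

```text
time: 2.75
ee_pos: [0.4517, 0.0632, 0.1256]
eef_rot: [0.99, 0.143, 0.0, 0.0]
ft_force: [-0.1, -0.1, 0.1]
finger_gap: -0.001
grip_force: 0.0
```

Run:
```python
from h import *
d=snap("side"); s=env.get_state(); print(s["time"],s["ee_pos"],s["eef_rot"],s["ft_force"],s["finger_gap"])
im=d["img"][130:230,180:330]; cv2.imwrite("pics/c3.png",cv2.resize(im,None,fx=4,fy=4)[:,:,::-1])
print(proj(d,s["ee_pos"]+[0,0,-.014])-[180,130], proj(d,[.4515,.0655,.1])-[180,130])
```

```text
2.8 [0.45213845 0.06328899 0.1258955 ] [9.89774700e-01 1.42638833e-01 4.36671963e-04 1.22874249e-04] [1.01024224 0.86792249 0.26780529] 0.0018850120414058305
[[88.43250182 59.21724371]] [[88.37094568 63.45719378]]
```

View pics/c3.png

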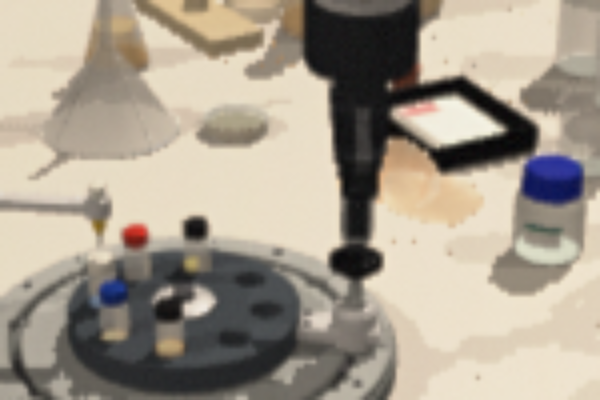

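The fingertips are centred over the head, at crop pixel (355,240) above (355,258). Now I'll press slowly.

Call:
{"method": "carry_out", "body": {"increments": [[1, [0, 0, 0.005], 0], [1, [0, 0, 0.009], 0], [1, [0, 0, 0.012], 0], [1, [0, 0, 0.014], 0], [1, [0, 0, 0.014], 0]]}}

```text
time: 3.3
ee_pos: [0.4524, 0.0635, 0.1113]
eef_rot: [0.99, 0.143, -0.0, 0.0]
ft_force: [-2.0, -0.3, 5.8]
finger_gap: -0.003
grip_force: 2.4
```

Call:
{"method": "carry_out", "body": {"increments": [[1, [0, 0, 0.002], 0], [1, [0, 0, 0.004], 0], [1, [0, 0, 0.006], 0], [1, [0, 0, 0.006], 0], [1, [0, 0, 0.006], 0]]}}

```text
time: 3.8
ee_pos: [0.4525, 0.0635, 0.1057]
eef_rot: [0.99, 0.143, 0.0, 0.0]
ft_force: [-1.6, -1.1, 6.7]
finger_gap: -0.001
grip_force: 3.3
```

Call:
{"method": "carry_out", "body": {"increments": [[1, [0, 0, 0.001], 0], [1, [0, 0.002, 0.001], 0], [1, [-0.001, 0.008, 0.001], 0], [1, [-0.001, 0.013, 0.001], 0], [1, [-0.001, 0.0167, 0.001], 0]]}}

```text
time: 4.3
ee_pos: [0.4569, 0.0472, 0.105]
eef_rot: [0.99, 0.143, 0.001, -0.0]
ft_force: [-1.6, 0.9, 6.9]
finger_gap: -0.001
grip_force: 3.4
```

```bash
cat >> h.py <<'E'
AX=np.array([.5696,.0846])
def look(tag):
    s=env.get_state(); print(s["time"],s["ee_pos"],s["ft_force"])
    d=snap("side"); d2=snap("top")
    out=[]
    for dd,reds in((d,"side"),(d2,"top")):
        hsv=cv2.cvtColor(dd["img"],cv2.COLOR_RGB2HSV).astype(int);W=onplane(dd,np.stack(np.meshgrid(np.arange(512),np.arange(384)),-1).reshape(-1,2),.082).reshape(384,512,3)
        rr=np.linalg.norm(W[:,:,:2]-AX,axis=2)
        m=(rr<.085)&((hsv[:,:,0]<8)|(hsv[:,:,0]>172))&(hsv[:,:,1]>120)&(hsv[:,:,2]>50)
        c=W[m].mean(0)[:2]-AX; print(reds,m.sum(),"red angle deg",np.degrees(np.arctan2(c[1],c[0])),np.linalg.norm(c))
    im=np.hstack([cv2.resize(d["img"][140:240,170:300],None,fx=3,fy=3),cv2.resize(d2["img"][100:250,165:285],None,fx=2,fy=2)])
    cv2.imwrite(f"pics/{tag}.png",im[:,:,::-1])
    return d,d2
E
python3 - <<'E'
from h import *
look("l1")
E
```

```text
4.3 [0.45689425 0.04722308 0.10497746] [-1.55755836  0.88725274  6.86629806]
side 28 red angle deg -30.22397873434585 0.06003393562718807
top 40 red angle deg -26.880008381872397 0.059056850320893105
```

The table turns with the finger: the red cap has moved 8°. I'll continue along the arc.

Call:
{"method": "carry_out", "body": {"increments": [[1, [0.0004, 0.0084, 0], 0], [1, [0.0015, 0.0167, 0], 0], [1, [0.003, 0.0249, 0], 0], [1, [0.0052, 0.033, 0], 0], [1, [0.0052, 0.033, 0], 0]]}}

```text
time: 4.9
ee_pos: [0.4722, 0.0161, 0.1052]
eef_rot: [0.99, 0.142, 0.001, 0.001]
ft_force: [-0.2, 0.1, 6.8]
finger_gap: 0.003
grip_force: 3.4
```

Call:
{"method": "carry_out", "body": {"increments": [[1, [0.0027, 0.008, 0], 0], [1, [0.006, 0.0157, 0], 0], [1, [0.0098, 0.0231, 0], 0], [1, [0.0141, 0.0303, 0], 0], [1, [0.0141, 0.0303, 0], 0]]}}

```text
time: 5.4
ee_pos: [0.4948, -0.0089, 0.1053]
eef_rot: [0.99, 0.143, 0.002, 0.001]
ft_force: [0.5, -1.1, 6.8]
finger_gap: 0.001
grip_force: 3.5
```

Run:
```python
from h import *
look("l2")
```

```text
5.4 [ 0.49480534 -0.00888055  0.10534564] [ 0.53221689 -1.14503107  6.75560155]
side 34 red angle deg 3.499768231428503 0.05809654336034787
top 27 red angle deg 2.9280867121599856 0.05668752772589515
```

View pics/l2.png

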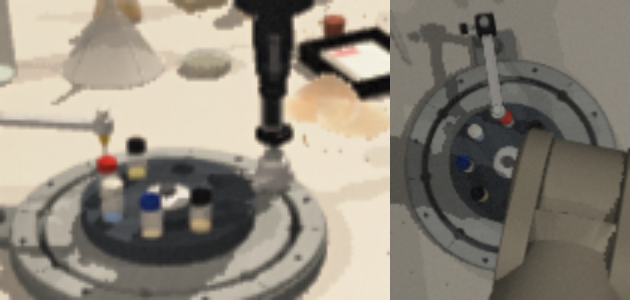

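The red cap is now nearly under the needle, at crop pixel (107,163), after about 39° of turn. I'll lift off so the plunger rides under the ring, then push the head from its trailing side until it clicks in.

Call:
{"method": "carry_out", "body": {"increments": [[1, [0, 0, -0.004], 0], [1, [0, 0, -0.01], 0], [1, [0, 0, -0.025], 0], [1, [-0.008, -0.012, -0.035], -8], [1, [-0.014, -0.021, -0.035], -16]]}}

```text
time: 6.0
ee_pos: [0.4736, 0.0083, 0.1404]
eef_rot: [0.959, 0.282, 0.001, 0.0]
ft_force: [0.5, 0.3, 0.5]
finger_gap: -0.004
grip_force: 0.0
```

Call:
{"method": "carry_out", "body": {"increments": [[1, [-0.002, -0.01, 0], -8], [1, [-0.004, -0.02, 0], -17], [1, [-0.006, -0.027, 0], -17], [1, [-0.006, -0.027, 0], -17], [1, [-0.006, -0.027, 0], -17]]}}

```text
time: 6.5
ee_pos: [0.4539, 0.0277, 0.1393]
eef_rot: [0.909, 0.417, 0.0, 0.0]
ft_force: [0.3, -0.2, 0.1]
finger_gap: -0.001
grip_force: 0.0
```

Run:
```python
from h import *
d,d2=look("l3")
s=env.get_state(); print(s["eef_rot"])
P=pts(d)
m=(P[:,:,2]>.08)&(P[:,:,2]<.115)&(np.abs(np.linalg.norm(P[:,:,:2]-AX,axis=2)-.12)<.03)&(P[:,:,0]<.57)
print(m.sum(),P[m].min(0),P[m].max(0),np.median(P[m],0))
from scipy.spatial.transform import Rotation as R
for th in (36,38,40,42,45):
    a=np.radians(189.4+th); h=np.r_[AX+.12*np.array([np.cos(a),np.sin(a)]),.095]
    print(th,h,R.from_quat(s["eef_rot"]).inv().apply(h-s["ee_pos"]),proj(d,h))
```

```text
6.5 [0.45392523 0.0276921  0.13930196] [ 0.28213787 -0.16754956  0.05786012]
side 33 red angle deg 3.086873371735836 0.05830463880957672
top 26 red angle deg 2.0197162451436435 0.05689680897167148
[9.08746875e-01 4.17347662e-01 1.21783448e-04 1.75457170e-04]
87 [ 0.47255749 -0.01788121  0.08522441] [0.50731412 0.01379728 0.09959556] [0.48854183 0.00268415 0.0943741 ]
36 [ 0.48534163 -0.00084313  0.095     ] [-0.00119353  0.04207661  0.0443182 ] [[262.45470586 182.7125601 ]]
38 [ 0.48837488 -0.00373165  0.095     ] [-0.00140796  0.04625969  0.04431994] [[261.68803372 182.13293563]]
40 [ 0.49150709 -0.00651256  0.095     ] [-0.00147627  0.05044771  0.0443217 ] [[260.88245263 181.56814509]]
42 [ 0.49473445 -0.00918246  0.095     ] [-0.00139839  0.05463556  0.04432347] [[260.0390891  181.01867959]]
45 [ 0.49974524 -0.01297209  0.095     ] [-0.00100768  0.06090587  0.04432613] [[258.70571077 180.22423754]]
```

View pics/l3.png

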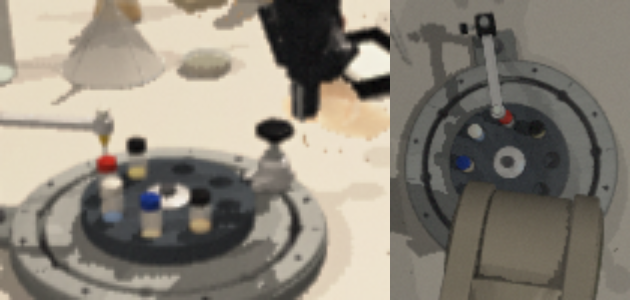

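The head now sits at z ≈ 0.094, so it is riding under the ring, at about 38°. I'll descend behind it and push.

Call:
{"method": "carry_out", "body": {"increments": [[1, [-0.001, 0, 0.012], 0], [1, [-0.001, 0, 0.026], 0], [1, [-0.001, 0, 0.038], 0], [1, [-0.001, 0, 0.039], 0], [1, [-0.001, 0, 0.039], 0]]}}

```text
time: 7.1
ee_pos: [0.4531, 0.0268, 0.1002]
eef_rot: [0.909, 0.418, -0.0, -0.0]
ft_force: [0.2, -1.1, 1.3]
finger_gap: -0.001
grip_force: 0.0
```

Call:
{"method": "carry_out", "body": {"increments": [[1, [0, 0.003, 0], 0], [1, [0, 0.007, 0], 0], [1, [0, 0.01, 0], 0], [1, [0, 0.013, 0], 0], [1, [0, 0.016, 0], 0]]}}

```text
time: 7.6
ee_pos: [0.4656, 0.0163, 0.1005]
eef_rot: [0.908, 0.418, 0.0, 0.0]
ft_force: [-0.3, -0.3, -0.4]
finger_gap: 0.002
grip_force: 0.0
```

Call:
{"method": "carry_out", "body": {"increments": [[1, [0, 0.001, 0], 0], [1, [0, 0.002, 0], 0], [1, [0, 0.004, 0], 0], [1, [0, 0.005, 0], 0], [1, [0, 0.006, 0], 0]]}}

```text
time: 8.1
ee_pos: [0.469, 0.0132, 0.1]
eef_rot: [0.908, 0.418, -0.001, -0.001]
ft_force: [-3.0, 2.2, 1.7]
finger_gap: -0.001
grip_force: 1.8
```

Call:
{"method": "carry_out", "body": {"increments": [[1, [0, 0.001, 0], 0], [1, [0, 0.002, 0], 0], [1, [0, 0.003, 0], 0], [1, [0, 0.004, 0], 0], [1, [0, 0.004, 0], 0]]}}

```text
time: 8.6
ee_pos: [0.4724, 0.0099, 0.1001]
eef_rot: [0.908, 0.418, -0.001, 0.0]
ft_force: [-4.0, 0.1, 0.4]
finger_gap: 0.001
grip_force: 1.7
```

Run:
```python
from h import *
look("l4")
```

```text
8.6 [0.47241042 0.00985611 0.10005957] [-3.99364579  0.0972116   0.39428843]
side 34 red angle deg 5.51711405285445 0.05792107851609691
top 24 red angle deg 4.842873352658467 0.05621947369197115
```

Call:
{"method": "carry_out", "body": {"increments": [[1, [0, 0.001, 0], 0], [1, [0, 0.002, 0], 0], [1, [0, 0.003, 0], 0], [1, [0, 0.004, 0], 0], [1, [0, 0.004, 0], 0]]}}

```text
time: 9.2
ee_pos: [0.4778, 0.0071, 0.1009]
eef_rot: [0.908, 0.418, 0.002, 0.001]
ft_force: [-0.3, -0.1, -0.1]
finger_gap: -0.003
grip_force: 0.0
```

Call:
{"method": "carry_out", "body": {"increments": [[1, [0, 0.001, 0], 0], [1, [0, 0.0015, 0], 0], [1, [0, 0.002, 0], 0], [1, [0, 0.002, 0], 0], [1, [0, 0.002, 0], 0]]}}

```text
time: 9.7
ee_pos: [0.4776, 0.0062, 0.1003]
eef_rot: [0.908, 0.418, 0.0, 0.0]
ft_force: [-1.3, 1.5, 1.3]
finger_gap: -0.0
grip_force: 0.8
```

Run:
```python
from h import *
d,_=look("l5"); P=pts(d)
m=(P[:,:,2]>.08)&(P[:,:,2]<.115)&(np.linalg.norm(P[:,:,:2]-[.4997,-.013],axis=2)<.022)
print(m.sum(),np.sort(P[m][:,2])[-15:])
```

```text
9.7 [0.4775952  0.00620684 0.10033731] [-1.32672472  1.45281302  1.34116029]
side 33 red angle deg 8.982114951403535 0.058101182048781466
top 17 red angle deg 9.162604153153225 0.054865246049608046
64 [0.10073679 0.10075862 0.10078942 0.10091091 0.10091245 0.10109056
 0.10124706 0.10214747 0.10244469 0.10274283 0.10276908 0.1059773
 0.10907612 0.1120707  0.11492452]
```

The force dropped to zero, then contact returned. The head is at z ≈ 0.1 and the red cap at 9°, which is the needle's angle. I'll back off and check.

Call:
{"method": "carry_out", "body": {"increments": [[1, [0, -0.004, 0], 0], [1, [0, -0.015, 0], 0], [1, [0, -0.03, 0], 0], [1, [0, -0.03, -0.03], 0], [1, [0, -0.05, -0.07], 0]]}}

```text
time: 10.3
ee_pos: [0.4377, 0.0389, 0.1693]
eef_rot: [0.909, 0.418, -0.002, -0.001]
ft_force: [1.1, 0.6, -0.0]
finger_gap: -0.002
grip_force: 0.0
```

Call:
{"method": "carry_out", "body": {"increments": [[1, [-0.03, 0, -0.02], 0], [1, [-0.06, 0, -0.03], 0], [1, [-0.09, 0, -0.03], 0], [1, [-0.09, 0, -0.03], 0], [1, [-0.09, 0, -0.03], 0]]}}

```text
time: 10.8
ee_pos: [0.3801, -0.0294, 0.2003]
eef_rot: [0.909, 0.418, 0.0, 0.0]
ft_force: [0.6, -0.2, -0.2]
finger_gap: -0.004
grip_force: 0.0
```

Run:
```python
from h import *
d,d2=look("l6")
for x in (d,d2):
    P=pts(x)
    m=(P[:,:,2]>.08)&(P[:,:,2]<.115)&(np.linalg.norm(P[:,:,:2]-[.4997,-.013],axis=2)<.025)
    q=P[m]; print(m.sum(),q.mean(0),np.percentile(q[:,2],[50,90]))
```

```text
10.8 [ 0.3801039  -0.02936966  0.2003244 ] [ 0.57207089 -0.15067872 -0.24476337]
side 32 red angle deg 9.074226916893178 0.058379770791944126
top 18 red angle deg 9.934499233630092 0.05446441483199439
94 [ 0.49968113 -0.00721724  0.0972148 ] [0.09898733 0.10124856]
153 [ 0.5008274  -0.01387749  0.10024879] [0.10036245 0.10244818]
```

View pics/l6.png

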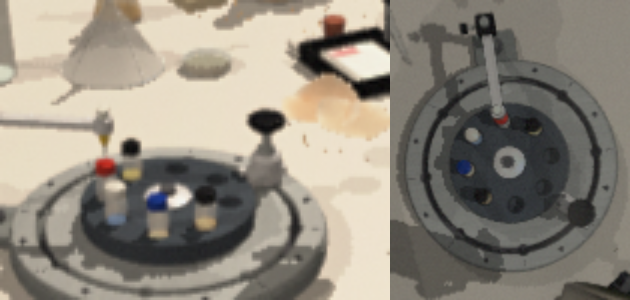

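The red cap is under the needle, at side crop pixel (105,167). The plunger head is at (580,212) in the top crop, with its top at 100 mm, so it is fully up. The vials are all standing and the arm is clear.

```bash
python3 -c "
from station import env
print(env.hand_in())"
```

```text
the job is handed in; nothing more can be done
None
```

The carousel is indexed one hole anticlockwise: the red-capped vial is under the needle, the plunger measures fully up in the next hole, and the job was handed in at about 11 s with the arm clear.

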